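Index the rotary inspection table by one hole

TASK

Bring the sample puck under the inspection head by turning the rotary table on by one hole, counter-clockwise seen from above: with a fingertip press the dished plunger on the table's arm down, keep it pressed while you sweep it and the table round an eighth of a turn, then let it spring fully up into the next hole. Do not grip or lift anything, leave the puck standing in its ring on the table, and do not disturb the lens, slide box and bottle nearby.

Things in the scene. Friction and masses are not known exactly. Their poses are not given: they have to be found in the camera images.
- plunger_top (a point): Centre of the floor of the plunger's round dished steel cap; 92 mm above the bench when the plunger is up. The cap is 52 mm across outside, 44 mm inside, its rim stands 5 mm above this floor, so a shut fingertip fits in the dish and pushes the rim sideways. It stands on an aluminium arm of the rotary table, 125 mm from the table's axis, on the robot's side.
- table_axis (a point): Point on the vertical axis of the rotary table, at the height of the table's top face (70 mm above the bench). The table is a dark steel disc 190 mm across on a fixed grey base; below its edge lies a fixed aluminium ring 292 mm across (top face 52 mm above the bench) with eight holes, one every 45 degrees, joined by a narrow slot.
- rotary (a joint): Turn of the rotary table in rad about the vertical, counter-clockwise seen from above positive; 0 (within 0.01) in the starting hole, 0.785 (45 degrees) in the next hole counter-clockwise. It turns against about 0.1 Nm of friction once unlocked. Do not try to turn it with the plunger up: the pin locks it, with about 0.7 degrees of play.
- plunger (a joint): How far the plunger is pressed down in m: 0 fully up (locked if over a hole), 0.016 at the stop. It moves straight down against a spring, about 4.5 N to start and 9.5 N at the stop. The table is free to turn when it is pressed by more than 0.010. Let go between holes it stays about 0.010 down under the ring; let go within about 2 degrees of a hole its round nose centres itself and it springs up.
- puck_center (a point): Centre of the sample puck, a loose black disc 32 mm across and 21 mm high, standing on the rotary table 60 mm from its axis.
- puck_seat (a point): Where the puck's centre belongs on the rotary table (11 mm above its top face, in the middle of a drawn ring); it turns with the table.
- under_head (a point): Fixed point under the inspection head, 81 mm above the bench, 60 mm from the axis: where the puck's centre comes when the table stands in the next hole. The black camera head, 40 mm wide, spans 118 to 212 mm above the bench, on a post 172 mm from the axis, on the far side, to the right as the robot sees it.
- lens: Bystander: loose brass objective lens standing on the bench, 28 mm across, 40 mm high; origin at the centre of its underside.
- slide_box: Bystander: loose grey slide box, 85 x 60 x 35 mm; origin at the centre of its underside.
- oil_bottle: Bystander: loose small amber bottle, 36 mm across, 75 mm high; origin at the centre of its underside.
There are look-alikes about, which are no part of the job. Of the things shaped like the part that bears puck_center, the black one is meant.

How it is judged:
By the outcome, as a careful person would: the job done as asked, in the order asked, and still so for the second after the job is handed in, with the robot touching nothing.
It also fails if it takes over 38 s, if anything falls off the work surface, if the arm or the gripper's body presses on something with over 40 N, if the wrist force passes 120 N, or if a joint passes its speed limit or range.

ROBOT

A 6-joint arm with a two-finger parallel gripper is mounted at the origin on the work surface. World frame = base frame: x ahead of the robot, y to its left, z up, the work surface at z = 0. Lengths are in m, angles in rad, forces in N, time in s.
With the tool pointing down it reaches from about 0.3 to 0.775 m from the base axis. Payload 14.6 kg.
Tool frame: the origin (TCP) lies at the very end of the fingers, on their centre line; the grasp point (between the pads) lies 19 mm behind it; x points along the fingers, z is the direction in which the jaws open and shut, and the axes are right-handed (so a half turn about x gives the same grasp; the last joint's range is limited). The gripper opens to 94 mm and grips with 3 to 60 N. Pads are 16 mm wide; open, the fingers measure 119 mm over their backs; the gripper's body (75 mm by 177 mm) begins 78 mm behind the grasp point.
Start: joints at [-1.261, 0.3, 1.521, -0, 1.321, -0.067], TCP at [0.202, -0.511, 0.205] pointing down, gripper open.
Joint ranges: [-3.03, 3.03], [-0.79, 2.21], [0.23, 2.52], [-1.04, 4.18], [0, 3.07], [-2.55, 2.55]. Speed limits (rad/s): [2.22, 2.22, 2.57, 3.14, 3.14, 3.14].

INTERFACE

Orientations are given as [roll, pitch, yaw] about the fixed x, y, z axes, in that order (R = Rz(yaw) Ry(pitch) Rx(roll)).
In Python, from station import ctrl gives the robot as it stands. The module is installed in compiled form; this text tells all that it offers.
- The arm moves only by the tool servo_tool, never from a script. Its argument "motion" is one flat list of numbers, 4 for each row, row after row: the shift along the tool's x, y, z in mm, then the turn about the tool's x in degrees. In form: [dx, dy, dz, roll, dx, dy, dz, roll, ...]. A call has 1 to 20 rows; each row is the pose to reach, as a shift and turn from the pose commanded when the call began, along the tool's axes at that moment; what a row does not reach only later rows make up. A row lasts 1/8 s, in which the tool goes at most 62.5 mm and 10.7 degrees, less where a joint would pass 70% of its speed; a pose out of reach is approached as far as the arm can. A call with a gripper value outside its range is refused whole. "gripper" is the opening, from 0 (shut) to 1 (fully open), set as the call begins (left out, the last holds). The fingers move at their own pace and stop on an object; "force" is the grip in N (left out, the last holds). Time passes only in rows, so rows that repeat a pose let the fingers close. It gives the time, the measured TCP pose, the force and the opening at its end, in the units of the state.
- ctrl.get_obs(): the state, without advancing time (a new reading comes with each control period).
- ctrl.camera(name): name is "side" or "top" or "wrist"; returns a dict with "color" (420x560x3 uint8, red, green, blue), "z_map" (420x560 float32, m along the optical axis (not along the pixel's ray), 0 where there is no reading), "fx", "fy", "cx", "cy" (pixels), "dist_coeffs" ([k1, k2, p1, p2, k3] as OpenCV has them; the pictures are not rectified), "rvec" (rotation vector, rad) and "tvec" (3), from world to camera coordinates, as OpenCV has them. Camera axes: x right, y down, z forward; pixel columns grow to the right and rows downward; lengths in m; the calibration is good to about 2 mm. A picture is of the moment at which its call begins.
- ctrl.hand_in(): hands the job in, once; it reports no verdict.
The state is a dict: "time_s": time; "qpos": joint angles; "joint_vel": joint speeds; "tau": joint torques, N m; "ee_pos": TCP position; "eef_rot": TCP orientation; "force": force on the tool from outside, world axes, zero at the start; "moment": the same for the moment, N m; "grip_width": finger opening in m.
Only numpy, scipy, OpenCV 4.12 (cv2) and the standard library are available. Lean on these libraries where they do the work, as an engineer would, in place of code of your own. Each camera call takes 0.05 s, during which the arm holds its last target.

## Working session

There is one attempt and no reset: what is moved stays moved. The work goes in short steps, Python scripts to look and compute and a tool call to move; the robot and the scene stay as the last step left them, time stands still between calls to the robot, and variables do not carry over. Pictures are saved under pics/ and viewed, and the job is handed in when it is done.

Besides the shell and the picture viewer there is one more tool, called after "Emit:" as name(argument=value, ...) on one line, values as JSON. servo_tool: Moves the arm, as the interface text tells. Its arguments: {"type":"object","properties":{"motion":{"type":"array","items":{"type":"number"}},"gripper":{"type":"number"},"force":{"type":"number"}},"required":["motion"]}

```bash
mkdir -p pics
cat > h.py <<'E'
from station import ctrl
import numpy as np, cv2, pickle
def snap(n,tag):
    c=ctrl.camera(n); cv2.imwrite(f'pics/{tag}.png',cv2.cvtColor(c['color'],cv2.COLOR_RGB2BGR)); pickle.dump(c,open(f'{tag}.pkl','wb')); return c
def world(c):
    K=np.array([[c['fx'],0,c['cx']],[0,c['fy'],c['cy']],[0,0,1]]); d=np.array(c['dist_coeffs'])
    h,w=c['z_map'].shape; u,v=np.meshgrid(np.arange(w),np.arange(h))
    p=cv2.undistortPoints(np.stack([u,v],-1).reshape(-1,1,2).astype(float),K,d).reshape(h,w,2)
    z=c['z_map'][...,None]; P=np.concatenate([p*z,z],-1)
    R=cv2.Rodrigues(np.array(c['rvec']))[0]; t=np.array(c['tvec']).ravel()
    return (P-t)@R
E
python3 - <<'E'
from h import *
for n in ['top','side','wrist']: snap(n,n+'0')
o=ctrl.get_obs(); print({k:np.round(v,4) for k,v in o.items()})
E
```

```text
{'time_s': np.float64(0.15), 'qpos': array([-1.2606,  0.3003,  1.5214, -0.    ,  1.3207, -0.0666]), 'joint_vel': array([ 0.0001, -0.0027, -0.0019, -0.0009,  0.0005,  0.0002]), 'tau': array([-1.70000e-03, -5.31966e+01, -3.52821e+01,  7.07000e-02,
        2.36000e-02, -1.00000e-04]), 'ee_pos': array([ 0.2023, -0.5112,  0.205 ]), 'eef_rot': array([3.0807, 1.5699, 1.8867]), 'force': array([-0.464 ,  0.5916, -0.2886]), 'moment': array([-0.0468, -0.0038, -0.0494]), 'grip_width': np.float64(0.0941)}
```

View pics/top0.png

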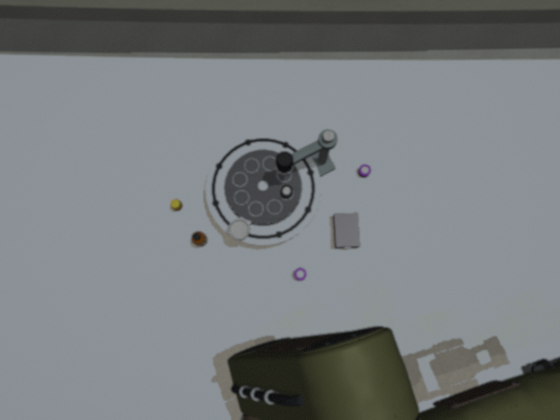

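View pics/side0.png

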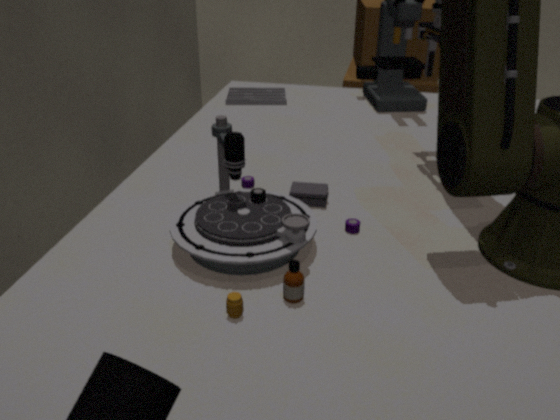

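The top view shows the plunger cap at about (238,229), the table hub at (263,186), the black puck at (287,191) and the head at (285,162). The lens is at (176,204), the bottle at (199,238) and the slide box at (346,230). The purple pucks are decoys.

```bash
cat > m.py <<'E'
from h import *
import sys
def meas(c):
    W=world(c); ok=c['z_map']>0; x,y,z=W[...,0],W[...,1],W[...,2]
    for nm,(u,v) in dict(cap=(238,229),axis=(263,186),puck=(287,191),head=(285,162),lens=(176,204),bottle=(199,238),box=(346,230),post=(328,137),ring=(225,165)).items(): print(nm,np.round(W[v,u],4))
    return W
if __name__=='__main__':
    c=pickle.load(open('top0.pkl','rb')); W=meas(c); z=W[...,2]
    v,u=np.mgrid[:420,:560]
    m=(np.hypot(u-238,v-229)<20)&(z>.083)&(z<.115); P=W[m]; print('cap',m.sum(),P.mean(0),P.min(0),P.max(0)); print(cv2.minEnclosingCircle(P[:,:2].astype(np.float32)))
    m=(np.hypot(u-263,v-186)<60)&(z>.045)&(z<.060)
    P=W[m]; print('ring',m.sum(),cv2.minEnclosingCircle(P[:,:2].astype(np.float32)),cv2.fitEllipse(cv2.convexHull(P[:,:2].astype(np.float32))))
    m=(np.hypot(u-287,v-191)<9)&(z>.082); P=W[m]; print('puck',m.sum(),P.mean(0),cv2.minEnclosingCircle(P[:,:2].astype(np.float32)))
    im=cv2.imread('pics/top0.png')[120:290,150:390]; cv2.imwrite('pics/top0z.png',cv2.resize(im,None,fx=3.3,fy=3.3,interpolation=cv2.INTER_CUBIC))
E
python3 m.py
```

```text
cap [0.4784 0.1366 0.0957]
axis [0.5902 0.0799 0.0723]
puck [0.5732 0.0206 0.0948]
head [0.6125 0.0265 0.2115]
lens [0.5491 0.3002 0.0363]
bottle [0.4591 0.2332 0.069 ]
box [ 0.4893 -0.1286  0.0314]
post [ 0.671  -0.0686  0.2124]
ring [0.6479 0.1779 0.0535]
cap 365 [0.47921372 0.13664091 0.093315  ] [0.45419731 0.11222232 0.08543352] [0.50560365 0.1608778  0.10201938]
((0.47959497570991516, 0.13649830222129822), 0.026139022782444954)
ring 5131 ((0.5925976037979126, 0.08107913285493851), 0.14684844017028809) ((0.5920605063438416, 0.08124638348817825), (0.290599524974823, 0.29218369722366333), 13.873414993286133)
puck 133 [0.57288535 0.0240756  0.09996434] ((0.44147956371307373, 0.02577931433916092), 0.14981599152088165)
```

View pics/wrist0.png

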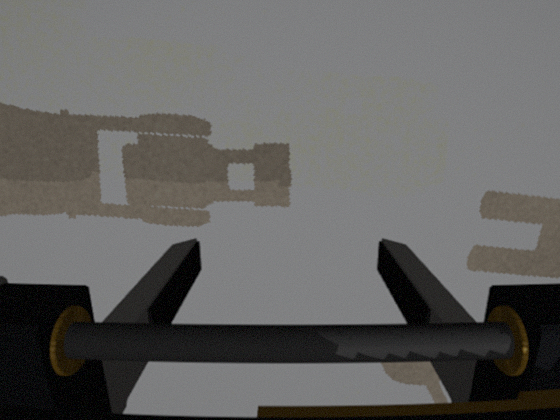

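```bash
cat > g.py <<'E'
from h import *
from scipy.spatial.transform import Rotation as Ro
def rel(t):
    o=ctrl.get_obs(); R=Ro.from_euler('xyz',o['eef_rot']).as_matrix()
    return R,(np.array(t)-o['ee_pos'])@R*1000
E
python3 - <<'E'
from g import *
R,d=rel([.4796,.1365,.16]); print(R.round(3)); print(d.round(1))
c=pickle.load(open('top0.pkl','rb')); W=world(c);z=W[...,2]
v,u=np.mgrid[:420,:560]
for n,(a,b),lo in [('head',(285,162),.2),('lens',(176,204),.03),('bottle',(199,238),.03),('puck',(287,191),.085)]:
    m=(np.hypot(u-a,v-b)<11)&(z>lo)&(z<.3); print(n,m.sum(),np.median(W[m],0).round(4))
E
```

```text
[[-0.     0.93   0.368]
 [ 0.001  0.368 -0.93 ]
 [-1.     0.    -0.001]]
[  45.5  496.1 -500.3]
head 235 [0.618  0.029  0.2109]
lens 87 [0.5498 0.3023 0.0391]
bottle 179 [0.4605 0.2372 0.0509]
puck 125 [0.5749 0.0232 0.0912]
```

View pics/top0z.png

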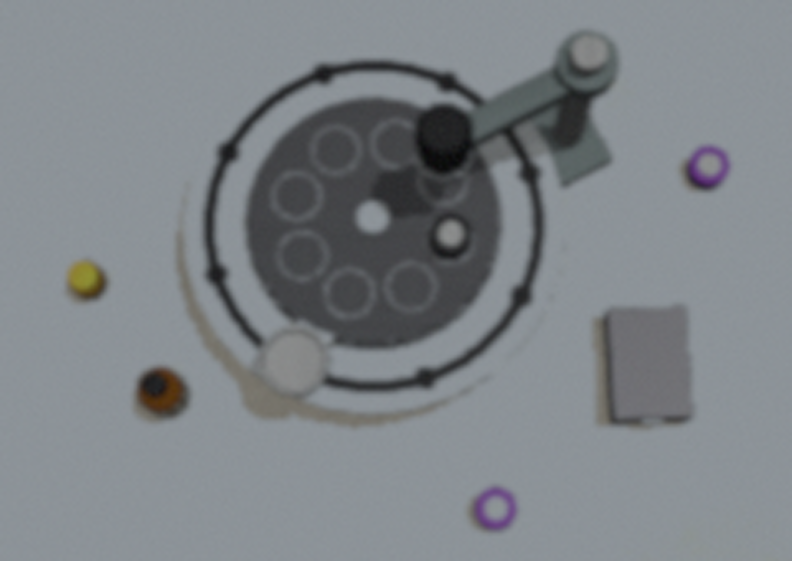

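Emit:
servo_tool(motion=[0,20,-20,0,0,50,-50,0,0,85,-85,0,0,120,-120,0,5,155,-155,0,10,190,-190,0,15,225,-225,0,20,260,-260,0,25,295,-295,0,30,330,-330,0,35,365,-370,0,40,400,-405,0,45,435,-440,0,45,465,-470,0,45,485,-490,0,45,496,-500,0,45,496,-500,0,45,496,-500,0], gripper=0)

```text
time_s: 2.4
ee_pos: [0.4794, 0.1352, 0.1604]
eef_rot: [-1.28, 1.571, -2.475]
force: [0.1, 0.1, 0.9]
grip_width: 0.0002
```

Run:
```python
from g import *
snap('wrist','w1');snap('side','s1')
R,d=rel([.4796,.1365,.10]); print(d.round(1)); o=ctrl.get_obs(); print(o['time_s'],o['ee_pos'],o['force'],o['grip_width'])
```

```text
[60.6  0.6 -1.2]
2.5 [0.47946386 0.13519795 0.16057458] [-0.10646486 -0.05321394  0.02987004] 5.375225869817281e-05
```

View pics/w1.png

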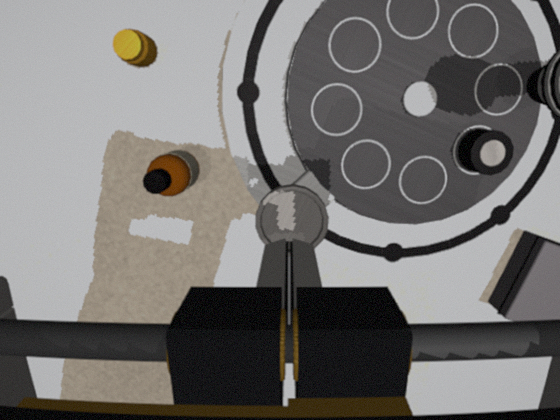

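View pics/s1.png

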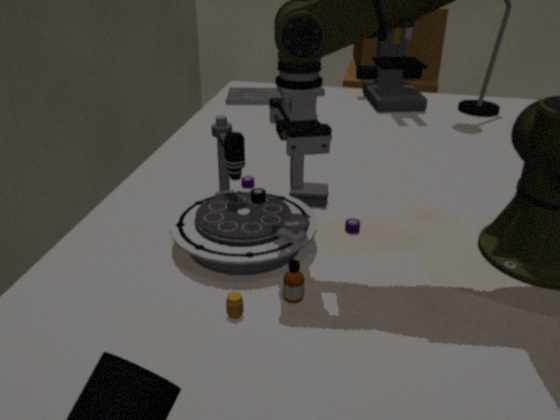

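The wrist view shows the cap at (291,216), with the shut fingertip just in front of it. I'll cross-check the cap and axis with this camera.

Run:
```python
from g import *
c=pickle.load(open('w1.pkl','rb')); W=world(c);z=W[...,2]
v,u=np.mgrid[:420,:560]
m=(np.hypot(u-291,v-212)<42)&(z>.089)&(z<.103)&(v<237); P=W[m]
print(m.sum(),P.min(0).round(4),P.max(0).round(4),cv2.minEnclosingCircle(P[:,:2].astype(np.float32)))
print('floor z',z[195:215:5,291].round(4))
mm=(np.hypot(u-420,v-99)<12); print('axis',W[mm].mean(0).round(4)); print('puck',W[151,492].round(4))
```

```text
3240 [0.4611 0.108  0.0891] [0.5051 0.1591 0.0993] ((0.47938141226768494, 0.1334904432296753), 0.025987904518842697)
floor z [0.0933 0.0926 0.0917 0.0914]
axis [0.5912 0.0795 0.0758]
puck [0.5767 0.0219 0.0923]
```

Emit:
servo_tool(motion=[20,0,0,0,45,0,0,0,60,0,0,0,64,0,0,0,68,0,0,0,70,0,0,0,72,0,0,0,72,0,0,0])

```text
time_s: 3.5
ee_pos: [0.4799, 0.1361, 0.0888]
eef_rot: [1.389, 1.57, 0.195]
force: [1.3, 0.2, 5.1]
grip_width: 0.0004
```

Emit:
servo_tool(motion=[3,0,0,0,6,0,0,0,9,0,0,0,11,0,0,0,11,0,0,0])

```text
time_s: 4.12
ee_pos: [0.48, 0.1361, 0.0777]
eef_rot: [1.422, 1.57, 0.228]
force: [-0.5, 0.4, 7.6]
grip_width: 0.0005
```

Run:
```python
from g import *
snap('side','s2')
o=ctrl.get_obs(); print(o['time_s'],o['ee_pos'],o['force'])
im=cv2.imread('pics/s2.png')[150:320,150:350]; cv2.imwrite('pics/s2z.png',cv2.resize(im,None,fx=3.5,fy=3.5,interpolation=cv2.INTER_CUBIC))
```

```text
4.175 [0.47998189 0.13612468 0.07779052] [-0.18317712  0.95210738  6.59112535]
```

View pics/s2z.png

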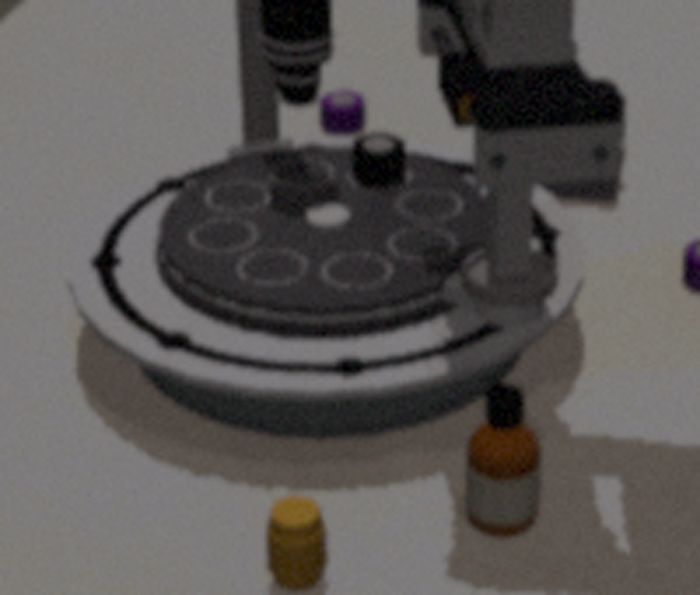

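Run:
```python
from g import *
o=ctrl.get_obs(); A=np.array([.592,.0805]); R=Ro.from_euler('xyz',o['eef_rot']).as_matrix()
r0=o['ee_pos'][:2]-A; print(R.round(3),np.hypot(*r0)); 
for a in np.arange(0,52,2.5):
    t=np.deg2rad(a); r=np.array([[np.cos(t),-np.sin(t)],[np.sin(t),np.cos(t)]])@r0
    d=np.r_[r-r0,-.001 if a>0 else 0]@R*1000; print(a,d.round(1))
```

```text
[[ 0.001  0.93   0.368]
 [ 0.     0.368 -0.93 ]
 [-1.     0.001  0.   ]] 0.1250686290595377
0.0 [0. 0. 0.]
2.5 [ 1.  -4.   3.7]
5.0 [ 1.  -7.8  7.6]
7.5 [  1.  -11.4  11.7]
10.0 [  1.  -14.9  15.9]
12.5 [  1.  -18.1  20.3]
15.0 [  1.  -21.2  24.8]
17.5 [  1.  -24.1  29.5]
20.0 [  1.  -26.7  34.2]
22.5 [  1.  -29.2  39.1]
25.0 [  1.  -31.4  44.1]
27.5 [  1.  -33.5  49.1]
30.0 [  1.  -35.3  54.3]
32.5 [  1.  -36.8  59.5]
35.0 [  1.  -38.2  64.8]
37.5 [  1.  -39.3  70.2]
40.0 [  1.  -40.2  75.5]
42.5 [  1.  -40.8  81. ]
45.0 [  1.  -41.2  86.4]
47.5 [  1.  -41.4  91.9]
50.0 [  1.  -41.3  97.3]
```

First half of the sweep, with 1 mm more press.

Emit:
servo_tool(motion=[1,0,0,0,1,-2,1.8,0,1,-4,3.7,0,1,-6,5.6,0,1,-7.8,7.6,0,1,-9.6,9.6,0,1,-11.4,11.7,0,1,-13.2,13.8,0,1,-14.9,15.9,0,1,-18.1,20.3,0,1,-21.2,24.8,0,1,-24.1,29.5,0,1,-26.7,34.2,0,1,-26.7,34.2,0])

```text
time_s: 5.92
ee_pos: [0.4677, 0.0942, 0.0768]
eef_rot: [1.288, 1.57, 0.094]
force: [0.0, -1.5, 8.1]
grip_width: 0.0005
```

Run:
```python
from g import *
snap('side','s3');snap('wrist','w3')
o=ctrl.get_obs(); print(o['time_s'],o['ee_pos'],o['force'])
a=cv2.imread('pics/s3.png')[150:320,150:350]
b=cv2.imread('pics/w3.png')
cv2.imwrite('pics/c3.png',np.hstack([cv2.resize(a,(400,340)),cv2.resize(b,(400,300))[:340] if 0 else cv2.copyMakeBorder(cv2.resize(b,(400,300)),0,40,0,0,cv2.BORDER_CONSTANT)]))
```

```text
6.025 [0.46767857 0.09435478 0.07680694] [-0.70652067 -0.80234556  7.86211697]
```

View pics/c3.png

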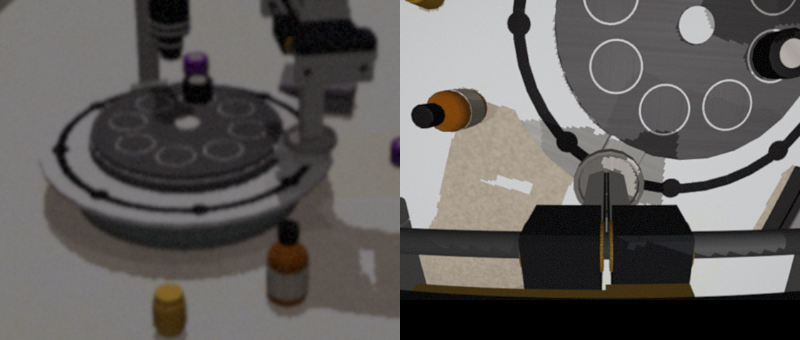

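The table is turning: the freed starting hole shows, and the cap sits at about (291,235) in the wrist view. I'll measure its angle.

```bash
cat > t.py <<'E'
from g import *
def cap(c,z0,p,A=np.array([.592,.0805])):
    W=world(c); x,y,z=np.moveaxis(W,-1,0)
    m=(np.hypot(x-p[0],y-p[1])<.036)&(z>z0-.003)&(z<z0+.0075)
    n,l,st,ce=cv2.connectedComponentsWithStats(m.astype(np.uint8)); m=l==1+np.argmax(st[1:,4]); P=W[m]
    # rim only: outer circle fit on inner-robust: least squares over points near hull
    h=cv2.convexHull(P[:,:2].astype(np.float32)).reshape(-1,2)
    from scipy.optimize import least_squares
    s=least_squares(lambda q:np.hypot(*(h-q).T)-.026,h.mean(0),loss='soft_l1',f_scale=.001).x
    e=cv2.minEnclosingCircle(P[:,:2].astype(np.float32))
    for n,q in(('ls',s),('mec',np.array(e[0]))):
        d=q-A; print(n,m.sum(),q.round(4),'r',np.hypot(*d).round(4),'ang',(np.degrees(np.arctan2(d[1],d[0]))%360).round(2), e[1])
def puckang(c,A=np.array([.592,.0805])):
    W=world(c); x,y,z=np.moveaxis(W,-1,0)
    m=(z>.0865)&(z<.099)&(np.hypot(x-A[0],y-A[1])<.085)
    n,l,st,ce=cv2.connectedComponentsWithStats(m.astype(np.uint8))
    for i in range(1,n):
        if st[i,4]>15:
            q=np.median(W[l==i],0);d=q[:2]-A;print('blob',st[i,4],q.round(4),'r',np.hypot(*d).round(4),'ang',(np.degrees(np.arctan2(d[1],d[0]))%360).round(2))
E
python3 - <<'E'
from t import *
A=np.array([.592,.0805])
for f,z0,p in [('top0',.092,(.48,.136)),('w1',.092,(.48,.135)),('w3',.0768,(.468,.097))]:
    print(f);c=pickle.load(open(f+'.pkl','rb'));cap(c,z0,p);puckang(c)
E
```

```text
top0
ls 320 [0.4794 0.1363] r 0.1257 ang 153.64 0.026139022782444954
mec 320 [0.4796 0.1365] r 0.1256 ang 153.52 0.026139022782444954
blob 120 [0.5754 0.0232 0.0913] r 0.0597 ang 253.81
w1
ls 3547 [0.4791 0.1334] r 0.1247 ang 154.88 0.02604364976286888
mec 3547 [0.4792 0.1335] r 0.1246 ang 154.85 0.02604364976286888
blob 1637 [0.5757 0.0225 0.0915] r 0.0602 ang 254.32
w3
ls 4039 [0.4676 0.093 ] r 0.1251 ang 174.25 0.026023946702480316
mec 4039 [0.4676 0.093 ] r 0.125 ang 174.25 0.026023946702480316
blob 2940 [0.593  0.024  0.0915] r 0.0565 ang 270.98
```

The wrist camera puts the cap 19.4° round for 20° of tip motion, so it hardly slips. I'll continue.

Emit:
servo_tool(motion=[0,-1.3,2.4,0,0,-2.5,4.9,0,0,-4.7,9.9,0,0,-6.8,14.9,0,0,-8.6,20.1,0,0,-10.1,25.3,0,0,-11.5,30.6,0,0,-12.6,36,0,0,-13.5,41.3,0,0,-13.9,44.5,0,0,-14.1,47,0,0,-14.3,49.5,0,0,-14.5,51.5,0,0,-14.5,52.5,0,0,-14.5,52.5,0])

```text
time_s: 7.9
ee_pos: [0.4735, 0.0402, 0.0768]
eef_rot: [1.174, 1.57, -0.02]
force: [-0.2, 0.2, 8.2]
grip_width: 0.0005
```

Run:
```python
from t import *
c=snap('wrist','w4');snap('side','s4')
o=ctrl.get_obs(); print(o['time_s'],o['ee_pos'],o['force'])
cap(c,.0768,o['ee_pos'][:2]);puckang(c)
a=cv2.imread('pics/s4.png')[150:320,150:350]
b=cv2.imread('pics/w4.png')
cv2.imwrite('pics/c4.png',np.hstack([cv2.resize(a,(400,340)),cv2.copyMakeBorder(cv2.resize(b,(400,300)),0,40,0,0,cv2.BORDER_CONSTANT)]))
```

```text
8.0 [0.47351366 0.04019832 0.07678386] [-0.24657313 -1.29649542  8.05642194]
ls 4083 [0.4731 0.0402] r 0.1256 ang 198.71 0.02606975845992565
mec 4083 [0.4732 0.0402] r 0.1255 ang 198.75 0.02606975845992565
blob 600 [0.6076 0.0221 0.0911] r 0.0604 ang 284.94
```

View pics/c4.png

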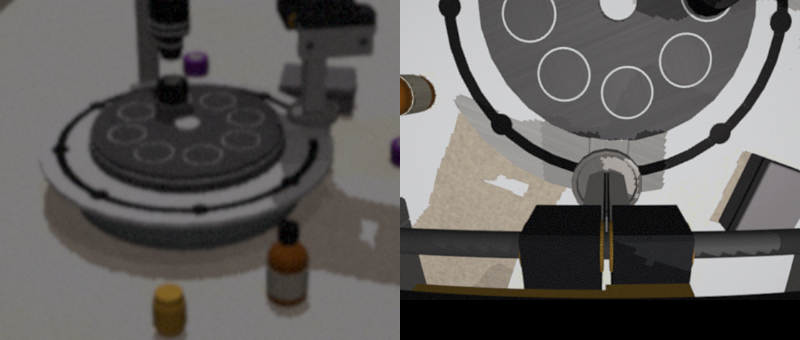

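The puck is now under the head and the start hole is at left. I'll compare the cap with the midpoint of the neighbouring holes, seen by the wrist camera at half-image (102,124) and (320,133).

Run:
```python
from t import *
c=pickle.load(open('w4.pkl','rb'));W=world(c)
im=cv2.imread('pics/w4.png'); hsv=im.max(2)
A0=W[np.hypot(*(np.mgrid[:420,:560]-np.array([8,305])[:,None,None]))<6].mean(0);print('hub',A0)
cs=[]
for (u,v) in [(143,174),(448,186)]:
    sub=(hsv[v-16:v+17,u-16:u+17]<75).astype(np.uint8)
    er=cv2.morphologyEx(sub,cv2.MORPH_OPEN,cv2.getStructuringElement(cv2.MORPH_ELLIPSE,(13,13)))
    ys,xs=np.nonzero(er); cu,cv=(xs.mean()+u-16,ys.mean()+v-16) if len(xs) else (u,v)
    # ray to z=.052 plane
    K=np.array([[c['fx'],0,c['cx']],[0,c['fy'],c['cy']],[0,0,1]])
    p=cv2.undistortPoints(np.array([[[cu,cv]]],float),K,np.array(c['dist_coeffs'])) if 0 else None
    cs.append((cu,cv,len(xs)))
import cv2 as C
R=C.Rodrigues(np.array(c['rvec']))[0];t=np.array(c['tvec']).ravel();o=-R.T@t
K=np.array([[c['fx'],0,c['cx']],[0,c['fy'],c['cy']],[0,0,1]])
Q=[]
for cu,cv_,n in cs:
    p=C.undistortPoints(np.array([[[cu,cv_]]],float),K,np.array(c['dist_coeffs'])).ravel()
    d=R.T@np.r_[p,1];q=o+d*(.052-o[2])/d[2];Q.append(q);print(cu,cv_,n,q.round(4))
    
Q=np.array(Q)[:,:2]; mid=Q.mean(0);e=Q[1]-Q[0];nrm=np.array([-e[1],e[0]])/np.hypot(*e)
L=np.hypot(*e);print('chord',L,'exp',2*.125*np.sin(np.pi/4))
# hole (target) at sagitta away from axis
for s in(1,-1):
    print('target',mid+s*nrm*.125*(1-np.cos(np.pi/4)),'axis',mid-s*nrm*.125*np.cos(np.pi/4))
```

```text
hub [0.5884741  0.07797553 0.07386681]
142.31319358816276 174.268803945746 811 [0.4788 0.1332 0.052 ]
447.9127604166667 186.19140625 768 [ 0.5375 -0.0338  0.052 ]
chord 0.1769823623235331 exp 0.17677669529663687
target [0.54271824 0.06186061] axis [0.42478647 0.02042273]
target [0.4736354  0.03758686] axis [0.59156717 0.07902474]
```

The cap is about 2.5 mm (1.2°) short, so I'll nudge it on by that much while still pressed, then re-measure.

Emit:
servo_tool(motion=[0,0,0.8,0,0,0,1.6,0,0,0,2.5,0,0,0,2.5,0])

```text
time_s: 8.5
ee_pos: [0.4743, 0.0379, 0.0768]
eef_rot: [1.244, 1.57, 0.05]
force: [-1.7, -0.7, 7.3]
grip_width: 0.0002
```

Run:
```python
from t import *
c=snap('wrist','w5')
o=ctrl.get_obs(); print(o['time_s'],o['ee_pos'],o['force'])
cap(c,.0768,o['ee_pos'][:2],np.array([.5916,.0790]))
```

```text
8.55 [0.47431497 0.03791586 0.07671812] [-0.84645509  0.04777337  7.61287536]
ls 4073 [0.4738 0.0381] r 0.1247 ang 199.16 0.02604389563202858
mec 4073 [0.474 0.038] r 0.1245 ang 199.21 0.02604389563202858
```

The cap is now within 0.2° of the hole, so I'll release it slowly and check that it follows the tip up.

Emit:
servo_tool(motion=[-2,0,0,0,-4,0,0,0,-6,0,0,0,-8,0,0,0,-10,0,0,0,-12,0,0,0,-12,0,0,0])

```text
time_s: 9.43
ee_pos: [0.4743, 0.0379, 0.0886]
eef_rot: [1.176, 1.57, -0.018]
force: [1.1, -1.1, 4.6]
grip_width: 0.0002
```

The tip still feels 4.6 N at z 0.0886, so the plunger is rising into the hole. I'll lift clear and back off.

Emit:
servo_tool(motion=[-2,0,0,0,-4,0,0,0,-7,0,0,0,-20,0,0,0,-50,0,0,0,-80,0,0,0,-100,-20,0,0,-110,-60,0,0,-110,-100,0,0,-110,-110,0,0,-110,-110,0,0])

```text
time_s: 10.8
ee_pos: [0.372, -0.0026, 0.1991]
eef_rot: [1.174, 1.57, -0.021]
force: [0.5, 0.9, 0.5]
grip_width: 0.0003
```

Run:
```python
from t import *
c=snap('wrist','w6');t=snap('top','top6');snap('side','s6')
o=ctrl.get_obs(); print(o['time_s'],o['ee_pos'],o['force'])
for k in (c,t):
    W=world(k);x,y,z=np.moveaxis(W,-1,0)
    m=np.hypot(x-.4738,y-.038)<.012; print('floor z',np.median(z[m]) if m.sum() else None, m.sum())
    cap(k,.092,(.4738,.038)); puckang(k)
a=cv2.imread('pics/s6.png')[150:320,150:350]
b=cv2.imread('pics/top6.png')[120:290,150:390]
cv2.imwrite('pics/c6.png',np.hstack([cv2.resize(a,(380,323)),cv2.resize(b,(420,323))]))
```

```text
10.95 [ 0.37246434 -0.00236028  0.19850192] [ 0.66247267  0.31571851 -0.32337976]
floor z 0.09232612520078476 845
ls 3968 [0.4736 0.0377] r 0.1259 ang 199.85 0.026031145825982094
mec 3968 [0.4735 0.0374] r 0.1261 ang 199.98 0.026031145825982094
floor z 0.0922124087649646 65
ls 217 [0.4733 0.0409] r 0.1252 ang 198.43 0.02550847828388214
mec 217 [0.4741 0.041 ] r 0.1244 ang 198.51 0.02550847828388214
blob 45 [0.612  0.0284 0.0912] r 0.0559 ang 291.01
```

View pics/c6.png

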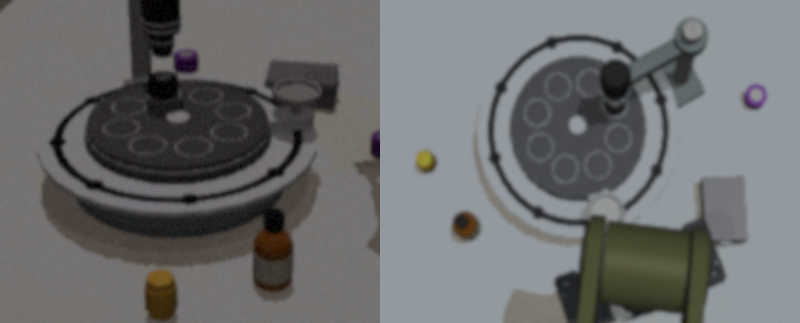

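View pics/w6.png

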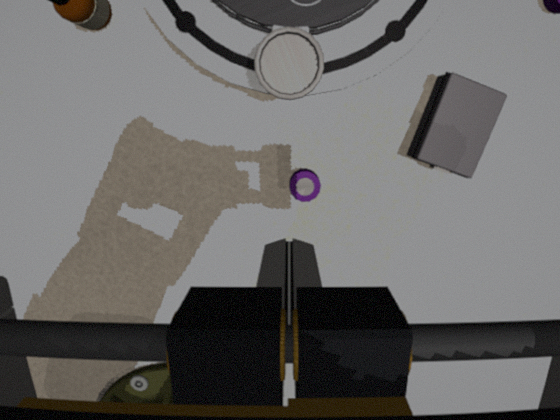

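In the wrist view the cap is at (289,62), between the two neighbouring holes. Its floor is at z = 0.092, so the plunger is fully up, and both cameras give about 45° of turn. The puck stands under the head and the bystanders haven't moved.

```bash
python3 -c "
from h import *
print(ctrl.hand_in())"
```

```text
the job is handed in; nothing more can be done
None
```

I turned the table on by one hole, counter-clockwise, and handed the job in at about 11 s. With the shut fingertip I pressed the dished plunger about 15 mm down and swept it round. Pressed all the way, it came up about 1.2° short, so I nudged it on 2.5 mm before letting it spring up and backing the arm clear.

**What the last checks showed:**
- **Plunger:** the cap floor is at 0.092 m in both the wrist and top cameras, so it is fully up.
- **Turn:** the top camera gives 45.0° (153.5° to 198.5°) and the wrist camera about 45.1°. Their absolute angles differ by about 1.4°, which is within the 2 mm calibration.
- **Puck:** it is standing on the table under the head. The head partly hides it from above, so the top camera's position for it, (0.612, 0.028), is only rough.
- **Bystanders:** the lens, slide box and bottle look undisturbed in the pictures. I did not re-measure them.
- **Robot:** it is touching nothing, and the wrist force is near zero.

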